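Pop the latched hatch of a power unit and reset the tripped breaker under it

TASK

A breaker in the grey power unit on the table has tripped. With a fingertip, press the round disc at the free edge of the unit's dark hatch all the way in, once, and let go so that its push-push latch pops the hatch up by itself; once it has swung fully open, keep your hand off the unit for a good two seconds to see that it stays open. Then push the one breaker button that stands proud fully home, until it stays down level with its neighbour, and draw back: do not press on the neighbour, do not push the hatch down again, and lift or shift nothing that lies about.

Things in the scene. Friction and masses are not known exactly. Their poses are not given: they have to be found in the camera images.
- unit: grey power unit fixed to the table, 130 (x) x 190 (y) x 75 mm; origin centre of underside, -x its front, z up. On its top: the dark hatch at left (+y), a screwed-down aluminium cover (fixed) at right. Under the hatch a well 80 x 100 mm, 30 mm deep, with two breakers side by side along y, 48 mm apart, 54 mm in front of the hinge, 25 mm from the front and side walls; which is left or right varies
- press_pad (a point): centre of the upper face of the raised round steel disc (22 mm across, 1.5 mm high) on the hatch, 65 mm from the hinge and 13 mm from the hatch's free front edge; moves with the hatch, 77 mm above the table when shut
- hatch_hinge (a point): middle of the hatch's hinge line, at the rear edge of the hatch, 75 mm above the table; the hinge line runs along the unit's y
- hatch (a joint): hatch angle, rad: 0 shut, flush and latched; negative = pressed in (stop -0.09 = 6 mm at the disc, about 3 N; the latch lets go at -0.06 and the hatch then follows the finger up). Let go, a spring swings it up in 1.5 s to its stop at 2.3, leaning well back past upright, where it stays. Pushed shut it latches again. Plate 78 (x) x 98 (y) x 4 mm; open, its edge is 58 mm above the unit's top
- reset_button (a joint): travel in m of the tripped breaker's button: 0 = tripped, standing proud; 0.0075 = fully home. It takes about 3 N to move, is held by friction and stays where it is left
- button_top (a point): centre of the top of the tripped breaker's button, a black plastic cap 14 mm across, upright; 63.5 mm above the table when tripped, 56 mm when home; it stands 9.5 mm out of its steel collar (21 mm across) when tripped, 2 mm when home
- set_breaker: the other breaker, not tripped: the same shape, its button already home and immovable, cap top 56 mm above the table; 30x30 mm base, origin centre of its underside, 45 mm above the table on the floor of the well
- tweezers: bystander, loose: flat steel tweezers, 14x120x10 mm; origin centre of underside
- metal_bar_6: bystander, loose: short grey metal bar lying flat, 21x71x22 mm; origin centre of underside
- tape_measure: bystander, loose: round black pocket tape measure, 66x64x31 mm; origin centre of underside
- solvent_jar: bystander, loose: dark bottle with white cap and spout, 98 mm across, 260 mm tall; origin centre of underside
- pencil_cup: bystander, loose: mesh cup with pencils and scissors, 52x56x202 mm; origin centre of underside
- ink_tin_3: bystander, loose: low round tin, 107 mm across, 55 mm tall; origin centre of underside

How it is judged:
By the outcome, as a careful person would: the job done as asked, in the order asked, and still so for the second after the job is handed in, with the robot touching nothing.
It also fails if it takes over 48 s, if anything falls off the work surface, if the arm or the gripper's body presses on something with over 40 N, if the wrist force passes 120 N, or if a joint passes its speed limit or range.

ROBOT

A 7-joint arm with a two-finger parallel gripper is mounted at the origin on a cart in front of the work surface, level with it; the furniture and walls round the work are solid. World frame = base frame: x ahead of the robot, y to its left, z up, the work surface at z = 0. Lengths are in m, angles in rad, forces in N, time in s.
With the tool pointing down it reaches from about 0.425 to 0.925 m from the base axis. Payload 6.8 kg.
Tool frame: the origin (TCP) lies at the very end of the fingers, on their centre line; the grasp point (between the pads) lies 19 mm behind it; x points along the fingers, y is the direction in which the jaws open and shut, and the axes are right-handed (so a half turn about x gives the same grasp; the last joint's range is limited). The gripper opens to 85 mm and grips with 20 to 120 N. Pads are 22 mm wide; open, the fingers measure 114 mm over their backs; the gripper's body (76 mm by 85 mm) begins 54 mm behind the grasp point. The pads swing forward as they close: fully open they stand 13 mm farther back than shut.
Start: joints at [1.18, 0.477, 0.022, 1.555, -0.011, 1.109, -0.083], TCP at [0.188, -0.648, 0.231] pointing down, gripper open.
Joint ranges: [-2.96, 2.96], [-0.34, 2.1], [-1.41, 1.46], [0.24, 2.44], [-1.37, 4.51], [0.17, 1.92], [-2.96, 2.96]. Speed limits (rad/s): [2.39, 2.39, 3.14, 3.14, 3.14, 3.14, 3.14].

INTERFACE

Orientations are given as a rotation vector (axis times angle).
In Python, from bench import get_obs, grab_frame, camera_info, hand_in gives the robot as it stands.
- The arm moves only by the tool apply_moves, never from a script. Its argument "series" is text: rows parted by semicolons, each of 7 numbers parted by spaces: the turn, a rotation vector about the tool's x, y, z in rad, then the shift along the tool's x, y, z in m, then the opening, from 0 (shut) to 1 (fully open). In form: wx wy wz tx ty tz hand; .... A call has 1 to 12 rows; each row is the pose to reach, as a shift and turn from the pose commanded when the call began, along the tool's axes at that moment; what a row does not reach only later rows make up. A row lasts 1/8 s, in which the tool goes at most 62.5 mm and 10.7 degrees, less where a joint would pass 70% of its speed; a pose out of reach is approached as far as the arm can. A call with a gripper value outside its range is refused whole. The fingers move at their own pace and stop on an object; "force" is the grip in N (left out, the last holds). Time passes only in rows, so rows that repeat a pose let the fingers close. It gives the time, the measured TCP pose, the force and the opening at its end, in the units of the state.
- get_obs(): the state, without advancing time (a new reading comes with each control period).
- grab_frame(name): name is "side" or "top" or "wrist"; returns the picture (400x640x3 uint8, blue, green, red); there is no depth.
- camera_info(name): a dict with "fov_y" (degrees; the focal length in pixels is half the picture's height over the tangent of half this angle, whatever the lens; pixels are square), "cx", "cy" (the principal point, pixels), "rvec" (rotation vector, rad) and "tvec" (3), from world to camera coordinates, as OpenCV has them. Camera axes: x right, y down, z forward; pixel columns grow to the right and rows downward; lengths in m; the calibration is good to about 2 mm. A picture is of the moment at which its call begins: read the wrist's pose just before it. camera_info takes no time and is no camera call; for the wrist camera it gives the pose at the moment of the call.
- hand_in(): hands the job in, once; it reports no verdict.
The state is a dict: "clock": time; "joints": joint angles; "qvel": joint speeds; "tau": joint torques, N m; "tcp_pos": TCP position; "orientation": TCP orientation; "contact_force": force on the tool from outside, world axes, zero at the start; "moment": the same for the moment, N m; "grip_width": finger opening in m.
Only numpy, scipy, OpenCV 4.12 (cv2) and the standard library are available. Lean on these libraries where they do the work, as an engineer would, in place of code of your own. Each camera call takes 0.05 s, during which the arm holds its last target.

## Working session

There is one attempt and no reset: what is moved stays moved. The work goes in short steps, Python scripts to look and compute and a tool call to move; the robot and the scene stay as the last step left them, time stands still between calls to the robot, and variables do not carry over. Pictures are saved under pics/ and viewed, and the job is handed in when it is done.

Besides the shell and the picture viewer there is one more tool, called after "Request:" by a JSON object that holds its "name" and its "arguments". apply_moves: Moves the arm, as the interface text tells. Its arguments: {"type":"object","properties":{"series":{"type":"string"},"force":{"type":"number"}},"required":["series"]}

```bash
ls; mkdir -p pics; python3 - <<'E'
from bench import *
import cv2
print(get_obs())
for n in("side","top","wrist"):
    print(n,camera_info(n))
    cv2.imwrite(f"pics/{n}0.png",grab_frame(n))
E
```

```text
pics
{'clock': 0.0, 'joints': array([ 1.17989498,  0.47781948,  0.02233093,  1.55643938, -0.01149766,
        1.10930309, -0.08311772]), 'qvel': array([ 4.16286268e-04, -1.66168235e-03,  4.31122674e-04,  1.05833515e-03,
       -1.36561204e-05, -1.50026052e-03,  4.88865444e-04]), 'tau': array([-1.29568275e-05, -5.96452260e+01,  1.60773542e+00, -2.81203043e+01,
        1.24886743e-02,  9.21315135e-03, -1.44599341e-05]), 'tcp_pos': array([ 0.18818289, -0.64762465,  0.23031765]), 'orientation': array([ 2.07016613,  0.29664268, -2.07098815]), 'contact_force': array([ 0.21159882,  0.29660774, -0.16082732]), 'moment': array([ 0.01206019,  0.00522364, -0.01121924]), 'grip_width': 0.08542763179856361}
side {'fov_y': 56.13070663090226, 'cx': 315.04082522212605, 'cy': 204.93535410697214, 'rvec': array([ 2.08564257, -0.46318203,  0.24748815]), 'tvec': array([-0.48140415,  0.25264361,  0.69926152])}
top {'fov_y': 43.73790784475791, 'cx': 321.9512132639023, 'cy': 207.39548770200824, 'rvec': array([ 2.18555155, -2.13837308,  0.12594236]), 'tvec': array([0.09112121, 0.59338313, 1.31400653])}
wrist {'fov_y': 68.16594578501277, 'cx': 317.5377463048094, 'cy': 200.0803320544416, 'rvec': array([-2.33437884,  1.75205363,  0.23643805]), 'tvec': array([-0.67468178, -0.03387122,  0.37851538])}
```

View pics/side0.png

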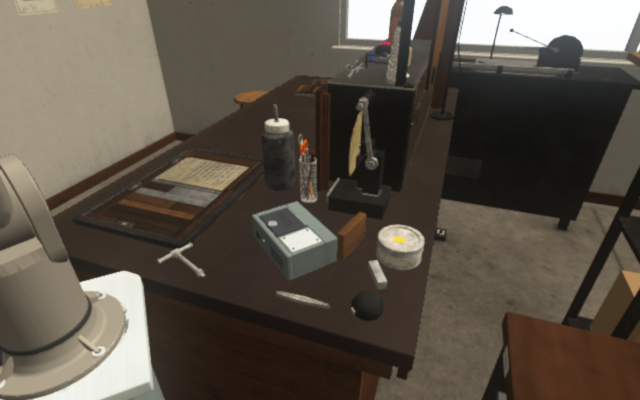

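View pics/top0.png

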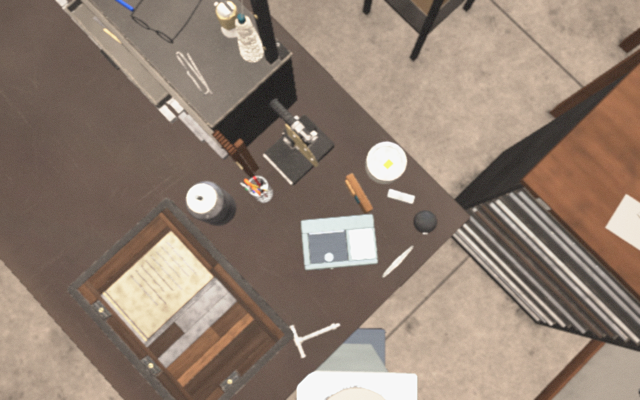

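View pics/wrist0.png

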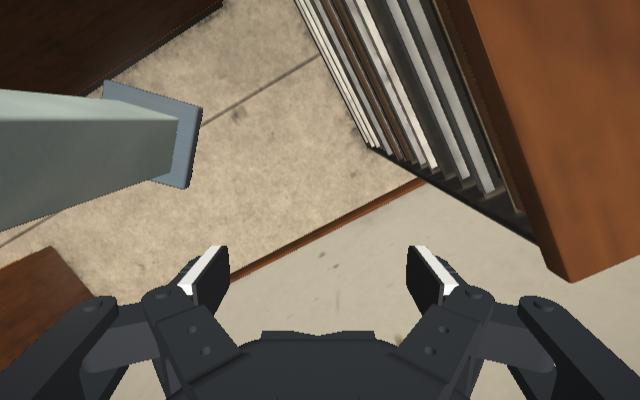

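The side view shows the unit at about (295,238). In the top view it spans about (302..378, 215..270), with the disc near (329,257). I'll zoom in and measure.

```bash
cat > h.py <<'E'
import numpy as np, cv2
from bench import *
from scipy.spatial.transform import Rotation as R
def cam(n,im_h=400):
    c=camera_info(n); f=im_h/2/np.tan(np.radians(c['fov_y']/2))
    Rm=R.from_rotvec(c['rvec']).as_matrix(); return f,c['cx'],c['cy'],Rm,np.array(c['tvec'])
def ray(C,uv,z):
    f,cx,cy,Rm,t=C; d=Rm.T@np.array([(uv[0]-cx)/f,(uv[1]-cy)/f,1]); o=-Rm.T@t
    return o+d*(z-o[2])/d[2]
def proj(C,p):
    f,cx,cy,Rm,t=C; q=Rm@np.array(p)+t; return np.array([f*q[0]/q[2]+cx,f*q[1]/q[2]+cy])
E
python3 - <<'E'
from h import *
im=cv2.imread('pics/top0.png'); 
cv2.imwrite('pics/topz.png',cv2.resize(im[205:280,290:390],None,fx=8,fy=8,interpolation=cv2.INTER_CUBIC))
im=cv2.imread('pics/side0.png'); 
cv2.imwrite('pics/sidez.png',cv2.resize(im[195:280,245:345],None,fx=7,fy=7,interpolation=cv2.INTER_CUBIC))
C=cam('top'); print('pad~',ray(C,(329,257),.077))
print(-C[3].T@C[4])
for uv in [(302,217),(372,215),(377,264),(304,268)]: print(ray(C,uv,.075))
E
```

```text
pad~ [0.45739845 0.08296407 0.077     ]
[0.43557943 0.10322516 1.37354829]
[0.56007242 0.15568147 0.075     ]
[ 0.56934694 -0.0274793   0.075     ]
[ 0.44209596 -0.04171798  0.075     ]
[0.4277133  0.14702039 0.075     ]
```

View pics/topz.png

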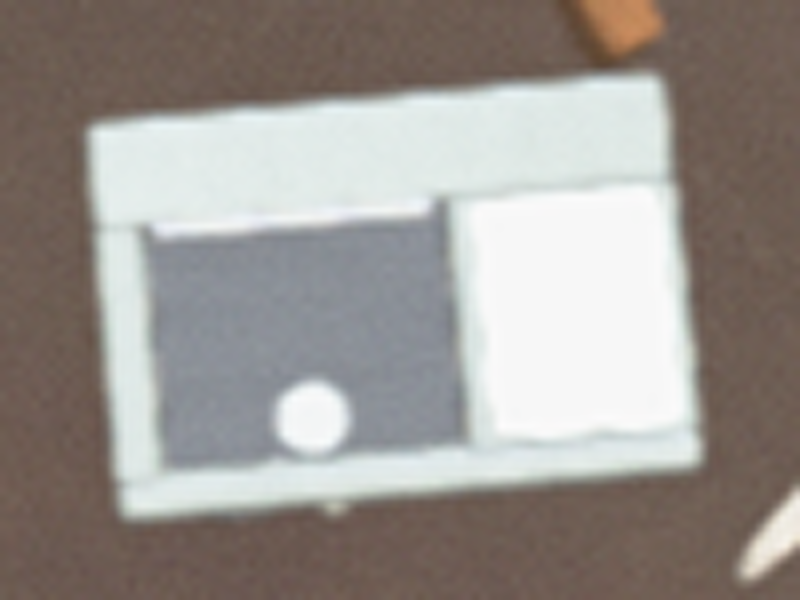

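View pics/sidez.png

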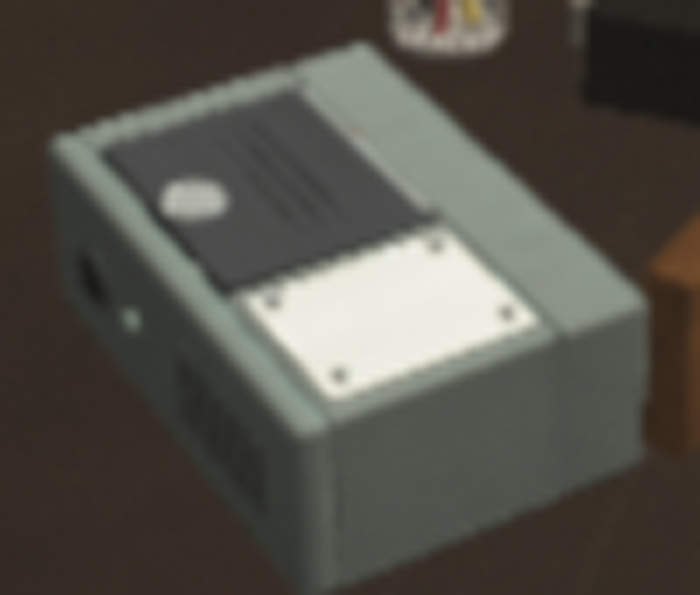

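```bash
python3 - <<'E'
from h import *
C=cam('top');S=cam('side');W=cam('wrist')
z=lambda X,Y:((X+.5)/8-.5+290,(Y+.5)/8-.5+205)
cs=[ray(C,z(*p),.075) for p in [(90,128),(660,72),(702,463),(122,518)]]
for a in cs: print(a)
for i in range(4):
    d=cs[(i+1)%4]-cs[i]; print(np.linalg.norm(d),np.degrees(np.arctan2(d[1],d[0])))
pad=ray(C,z(313,417),.077); print('pad top',pad,'in side',proj(S,pad), 'side zoom', (proj(S,pad)-[245,195]+.5)*7-.5)
hs=[ray(C,z(*p),.075) for p in [(150,235),(445,212),(468,440),(163,468)]]
for a in hs: print('h',a)
print('side cam',-S[3].T@S[4],'tcp in top',proj(C,get_obs()['tcp_pos']),'side',proj(S,get_obs()['tcp_pos']))
o=get_obs();T=R.from_rotvec(o['orientation']).as_matrix();print(T)
print('wristcam in tool',T.T@(-W[3].T@W[4]-o['tcp_pos']), T.T@W[3].T)
# refine: side pad by ellipse
print('side meas', ray(S,((195+.5)/7-.5+245,(200+.5)/7-.5+195),.077))
E
```

```text
[0.5506489  0.15853973 0.075     ]
[ 0.57313587 -0.02760478  0.075     ]
[ 0.44613601 -0.04249157  0.075     ]
[0.42439063 0.14483274 0.075     ]
0.18749784000997724 -83.11182919419821
0.12786938603243445 -173.3143557056195
0.18858223610788866 96.62149337748917
0.12700012219149506 6.1959406915768325
pad top [0.45818612 0.08378938 0.077     ] in side [272.13874643 223.29110677] side zoom [192.97122502 201.03774742]
h [0.51608952 0.13806046 0.075     ]
h [0.52569338 0.04205489 0.075     ]
h [0.45189689 0.03339567 0.075     ]
h [0.44073648 0.13197656 0.075     ]
side cam [ 0.24757392 -0.6220591   0.57990952] tcp in top [656.71694143 384.81559941] side [ 209.26086575 1048.0020307 ]
[[-4.71148737e-04  2.79114293e-01 -9.60257772e-01]
 [ 1.30575893e-03 -9.60256889e-01 -2.79114677e-01]
 [-9.99999037e-01 -1.38536969e-03  8.79678399e-05]]
wristcam in tool [-0.14316053  0.00019353 -0.06746124] [[-1.01174897e-03 -2.64170386e-01  9.64475497e-01]
 [ 9.99999479e-01 -1.35161436e-04  1.01199335e-03]
 [-1.36978780e-04  9.64476018e-01  2.64170385e-01]]
side meas [0.45900907 0.08407918 0.077     ]
```

Unit sizes check (188 x 127 mm against 190 x 130) and its yaw is about 6.5°. The pad agrees in both views to about 1 mm, at about (0.4585, 0.084). Next I plan the carry on an inward arc.

```bash
cat >> h.py <<'E'
def totool(p):
    o=get_obs();T=R.from_rotvec(o['orientation']).as_matrix();return T.T@(np.array(p)-o['tcp_pos'])
E
python3 - <<'E'
from h import *
for r,a in [(.64,-68),(.60,-59),(.56,-49),(.53,-39),(.51,-29),(.50,-19),(.49,-9),(.48,0),(.467,10.4)]:
    a=np.radians(a); print(a, np.round(totool([r*np.cos(a),r*np.sin(a),.23]),3))
E
```

```text
-1.1868238913561442 [ 0.001 -0.038 -0.065]
-1.0297442586766545 [ 0.001 -0.094 -0.153]
-0.8552113334772214 [ 0.001 -0.166 -0.235]
-0.6806784082777885 [ 0.001 -0.239 -0.302]
-0.5061454830783556 [ 0.001 -0.313 -0.359]
-0.33161255787892263 [ 0.001 -0.386 -0.409]
-0.15707963267948966 [ 0.001 -0.466 -0.443]
0.0 [ 0.001 -0.541 -0.461]
0.18151424220741028 [ 0.001 -0.627 -0.465]
```

Request:
{"name": "apply_moves", "arguments": {"series": "0 0 0 0 -0.02 -0.035 0; 0 0 0 0 -0.04 -0.07 0; 0.04 0 0 0 -0.065 -0.11 0; 0.08 0 0 0 -0.094 -0.153 0; 0.12 0 0 0 -0.13 -0.195 0; 0.168 0 0 0 -0.166 -0.235 0; 0.168 0 0 0 -0.203 -0.269 0; 0.168 0 0 0 -0.239 -0.302 0; 0.168 0 0 0 -0.276 -0.331 0; 0.168 0 0 0 -0.313 -0.359 0; 0.168 0 0 0 -0.35 -0.384 0; 0.168 0 0 0 -0.386 -0.409 0"}}

```text
clock: 1.65
tcp_pos: [0.4736, -0.1619, 0.2312]
orientation: [2.162, 0.124, -2.162]
contact_force: [0.0, 0.3, 1.0]
grip_width: 0.0004
```

```bash
python3 - <<'E'
from h import *
o=get_obs();print(o['tcp_pos'],o['joints'],o['clock'],o['contact_force'])
T=R.from_rotvec(o['orientation']).as_matrix();print(T,np.degrees(np.arctan2(T[1,1],T[0,1])))
for p in [(.485,0),(.4585,.084)]: print(totool([*p,.2]))
E
```

```text
[ 0.47356802 -0.16193939  0.23123768] [ 0.39815544  0.20183152 -0.2203734   1.95255564  0.05245297  0.99272596
 -1.302479  ] 1.65 [0.02668135 0.27026092 1.02891269]
[[-1.50173865e-04  1.14633820e-01 -9.93407804e-01]
 [-6.39106759e-05 -9.93407814e-01 -1.14633811e-01]
 [-9.99999987e-01  4.62743617e-05  1.56510216e-04]] -83.4174952091841
[ 0.03122562 -0.15956281 -0.02992524]
[ 0.03122423 -0.24604687 -0.01322918]
```

Request:
{"name": "apply_moves", "arguments": {"series": "0 0 0 0 -0.055 -0.012 0; 0 0 0 0 -0.11 -0.025 0; 0 0 0 0.02 -0.16 -0.03 0; 0 0 0 0.04 -0.21 -0.02 0; 0 0 0 0.06 -0.246 -0.013 0; 0 0 0 0.08 -0.246 -0.013 0; 0 0 0 0.08 -0.246 -0.013 0"}}

```text
clock: 2.52
tcp_pos: [0.4569, 0.0824, 0.1501]
orientation: [2.158, 0.125, -2.165]
contact_force: [0.2, -0.3, -0.4]
grip_width: 0.0003
```

```bash
python3 - <<'E'
from h import *
o=get_obs();print(o['tcp_pos'],o['joints'],o['clock'],o['contact_force'])
W=cam('wrist');im=grab_frame('wrist');cv2.imwrite('pics/w1.png',im)
im=grab_frame('side');cv2.imwrite('pics/s1.png',cv2.resize(im[120:280,200:400],None,fx=4,fy=4))
print('pad exp',proj(W,[.4585,.084,.077]))
print(totool([.4585,.084,.077]))
E
```

```text
[0.45685745 0.08238443 0.15012877] [ 0.02462821  0.26603911 -0.38657426  2.10021376  0.13773401  0.80218324
 -1.90101025] 2.525 [ 0.24528964 -0.28894347 -0.41771301]
pad exp [315.25806912 207.98360754]
[ 0.07465895 -0.00191557 -0.00027957]
```

View pics/w1.png

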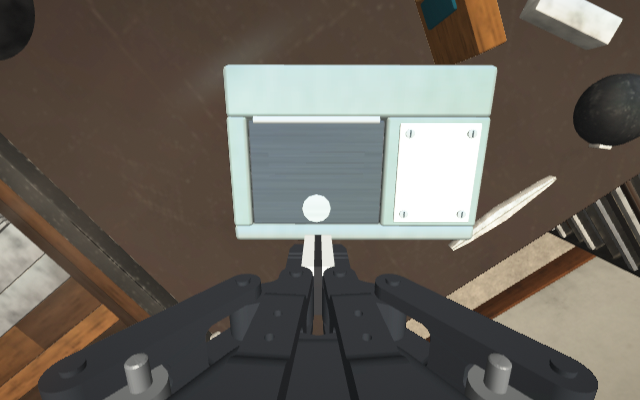

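View pics/s1.png

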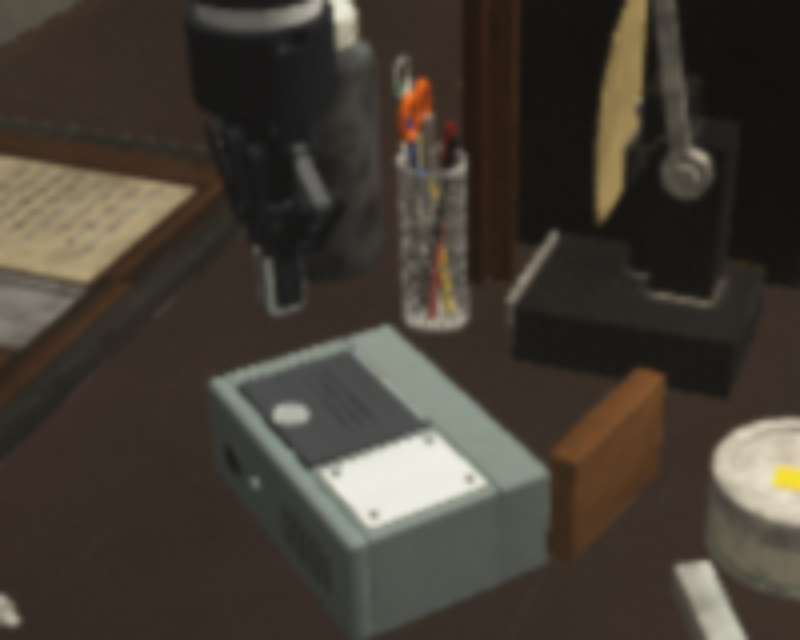

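Request:
{"name": "apply_moves", "arguments": {"series": "0 0 0 0.03 -0.002 0 0; 0 0 0 0.055 -0.002 0 0; 0 0 0 0.067 -0.002 0 0; 0 0 0 0.067 -0.002 0 0; 0 0 0 0.067 -0.002 0 0"}}

```text
clock: 3.25
tcp_pos: [0.4588, 0.0845, 0.0852]
orientation: [2.164, 0.124, -2.161]
contact_force: [-0.1, 0.3, 0.6]
grip_width: 0.0
```

```bash
python3 - <<'E'
from h import *
o=get_obs();print(o['tcp_pos'],o['clock'],o['contact_force'],totool([.4585,.084,.077]))
im=grab_frame('side');cv2.imwrite('pics/s2.png',cv2.resize(im[180:260,240:340],None,fx=8,fy=8))
E
```

```text
[0.45877036 0.08452714 0.08524628] 3.25 [-0.06103808  0.29766756  0.58895028] [0.00824565 0.0004939  0.00034263]
```

View pics/s2.png

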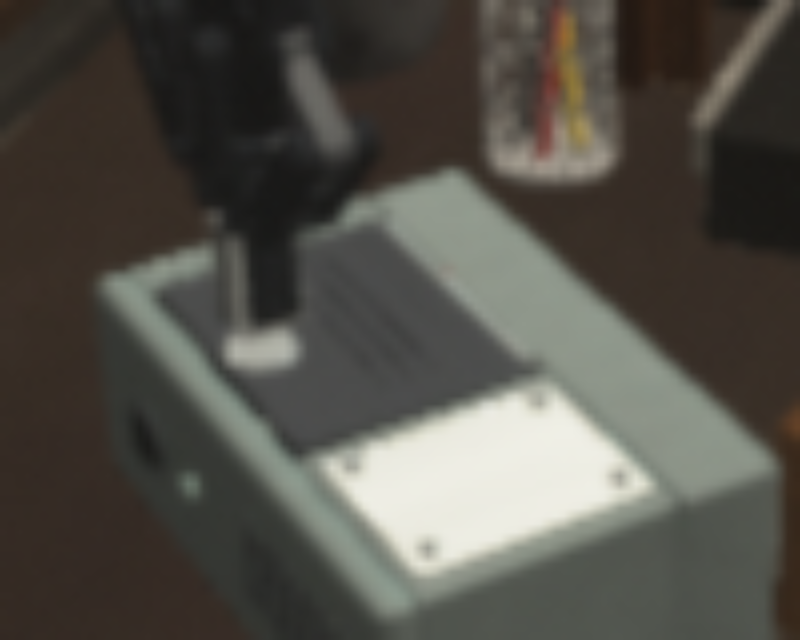

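Request:
{"name": "apply_moves", "arguments": {"series": "0 0 0 0.005 0 0 0; 0 0 0 0.009 0 0 0; 0 0 0 0.0125 0 0 0; 0 0 0 0.0125 0 0 0; 0 0 0 0.0125 0 0 0"}}

```text
clock: 3.92
tcp_pos: [0.4583, 0.0845, 0.072]
orientation: [2.163, 0.124, -2.162]
contact_force: [1.4, -0.7, 3.0]
grip_width: 0.0001
```

Request:
{"name": "apply_moves", "arguments": {"series": "0 0 0 0.0015 0 0 0; 0 0 0 0.002 0 0 0; 0 0 0 0.002 0 0 0"}}

```text
clock: 4.3
tcp_pos: [0.4585, 0.0845, 0.0704]
orientation: [2.164, 0.124, -2.161]
contact_force: [-0.1, -1.3, 10.1]
grip_width: 0.0002
```

Request:
{"name": "apply_moves", "arguments": {"series": "0 0 0 -0.03 0 0.005 0; 0 0 0 -0.08 0 0.015 0; 0 0 0 -0.13 0 0.02 0; 0 0 0 -0.18 0 0.02 0; 0 0 0 -0.18 0 0.02 0; 0 0 0 -0.18 0 0.02 0; 0 0 0 -0.18 0 0.02 0; 0 0 0 -0.18 0 0.02 0; 0 0 0 -0.18 0 0.02 0; 0 0 0 -0.18 0 0.02 0; 0 0 0 -0.18 0 0.02 0; 0 0 0 -0.18 0 0.02 0"}}

```text
clock: 5.8
tcp_pos: [0.4381, 0.0822, 0.2498]
orientation: [2.162, 0.124, -2.162]
contact_force: [-0.1, -0.5, -0.3]
grip_width: 0.0002
```

```bash
python3 - <<'E'
from h import *
o=get_obs();print(o['tcp_pos'],o['clock'],o['contact_force'])
im=grab_frame('side');cv2.imwrite('pics/s3.png',cv2.resize(im[120:280,200:400],None,fx=4,fy=4))
im=grab_frame('wrist');cv2.imwrite('pics/w3.png',im)
E
```

```text
[0.43807331 0.08217139 0.24981219] 5.8 [-0.05605009 -0.46108225 -0.2517701 ]
```

View pics/s3.png

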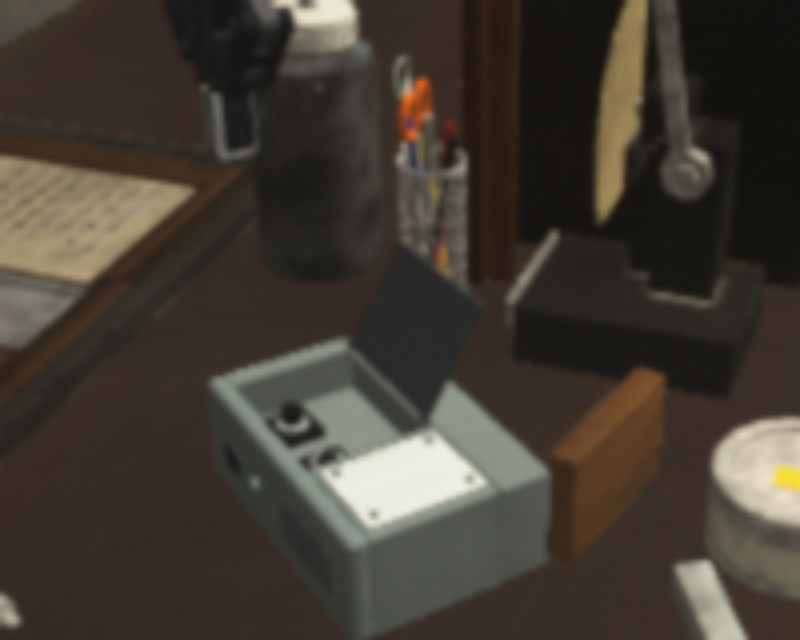

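View pics/w3.png

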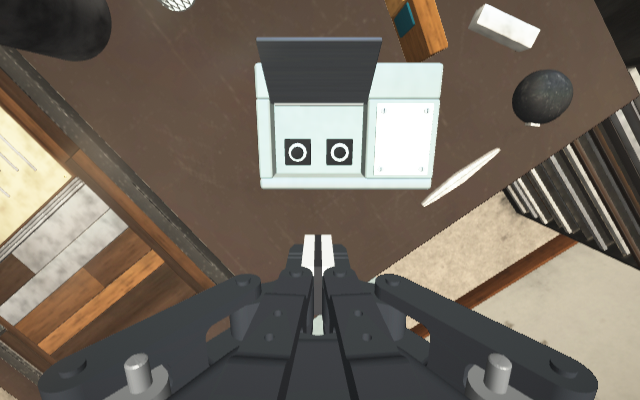

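Hatch is open. The side view shows the left (+y) button standing proud at about zoom (292,412). The wrist view shows the caps at about (297,152) and (340,152). I'll wait 2.5 s with hand off, then measure.

Request:
{"name": "apply_moves", "arguments": {"series": "0 0 0 0 0 0 0; 0 0 0 0 0 0 0; 0 0 0 0 0 0 0; 0 0 0 0 0 0 0; 0 0 0 0 0 0 0; 0 0 0 0 0 0 0; 0 0 0 0 0 0 0; 0 0 0 0 0 0 0; 0 0 0 0 0 0 0; 0 0 0 0 0 0 0; 0 0 0 0 0 0 0; 0 0 0 0 0 0 0"}}

```text
clock: 7.4
tcp_pos: [0.4381, 0.0821, 0.2498]
orientation: [2.162, 0.124, -2.162]
contact_force: [-0.6, -0.7, 0.4]
grip_width: -0.0003
```

Request:
{"name": "apply_moves", "arguments": {"series": "0 0 0 0 0 0 0; 0 0 0 0 0 0 0; 0 0 0 0 0 0 0; 0 0 0 0 0 0 0; 0 0 0 0 0 0 0; 0 0 0 0 0 0 0; 0 0 0 0 0 0 0; 0 0 0 0 0 0 0; 0 0 0 0 0 0 0; 0 0 0 0 0 0 0; 0 0 0 0 0 0 0; 0 0 0 0 0 0 0"}}

```text
clock: 8.9
tcp_pos: [0.4381, 0.0821, 0.2498]
orientation: [2.162, 0.124, -2.162]
contact_force: [0.4, -1.0, 0.1]
grip_width: 0.0
```

```bash
python3 - <<'E'
from h import *
o=get_obs();print(o['tcp_pos'],o['clock'],o['contact_force'])
W=cam('wrist');im=grab_frame('wrist')
S=cam('side');si=grab_frame('side');C=cam('top')
g=cv2.cvtColor(im,cv2.COLOR_BGR2GRAY)
x0,y0=270,130
c=g[y0:175,x0:370]
dark=(c<60).astype('uint8')
n,l,st,ce=cv2.connectedComponentsWithStats(dark)
for i in range(1,n):
    if st[i,4]>30: print('dark',st[i],ce[i]+[x0,y0])
n,l,st,ce=cv2.connectedComponentsWithStats(255*(c>150).astype('uint8'))
for i in range(1,n):
    if st[i,4]>30:
        uv=ce[i]+[x0,y0];print('light',st[i],uv,ray(W,uv,.054))
L=[.4666,.1091];Rt=[.4721,.0614]
for n_,p in(('L',L),('R',Rt)):
  for z in (.0635,.056): print(n_,z,'wrist',proj(W,[*p,z]),'sidezoom',(proj(S,[*p,z])-[250,200]+.5)*8)
cv2.imwrite('pics/w4.png',cv2.resize(im[120:185,255:385],None,fx=6,fy=6,interpolation=cv2.INTER_CUBIC))
cv2.imwrite('pics/s4.png',cv2.resize(si[200:270,250:340],None,fx=8,fy=8,interpolation=cv2.INTER_CUBIC))
E
```

```text
[0.43808418 0.08213959 0.24981942] 8.9 [ 0.36887038 -0.98443958  0.1400786 ]
dark [ 61  10  22  24 120] [345.68333333 155.8       ]
dark [30 14 11 20 48] [307.4375 157.5   ]
dark [66 20  9  8 44] [340.56818182 153.97727273]
light [ 0  0  3 45 84] [270.54761905 156.05952381] [0.45867877 0.13812155 0.054     ]
light [   5    0   88   45 2504] [317.92971246 152.13618211] [0.46930024 0.08486987 0.054     ]
light [ 95   0   5  45 185] [367.38378378 154.04864865] [0.47361368 0.02858582 0.054     ]
light [ 18  13  19  19 149] [297.33557047 151.15436242] [0.46771702 0.10826606 0.054     ]
light [ 61  13  18  19 159] [339.34591195 151.61006289] [0.47268375 0.06072723 0.054     ]
L 0.0635 wrist [295.9321285  152.97275964] sidezoom [182.7824526  177.38718884]
L 0.056 wrist [296.39191755 152.24212544] sidezoom [184.43477106 197.62305724]
R 0.0635 wrist [339.29322182 152.97525833] sidezoom [254.51124072 255.91710293]
R 0.056 wrist [338.81542536 152.24468835] sidezoom [255.90776333 276.60106252]
```

View pics/w4.png

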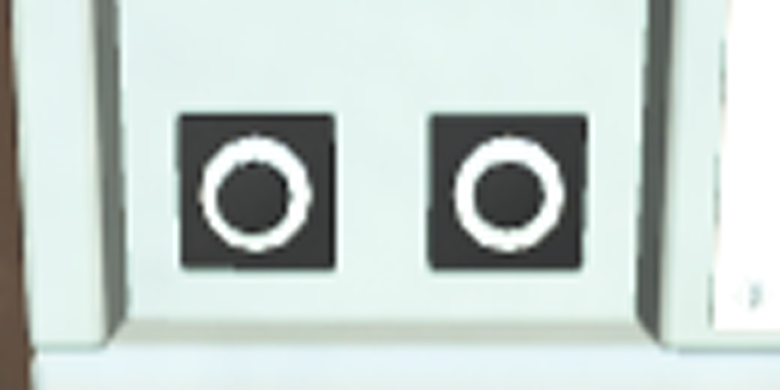

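View pics/s4.png

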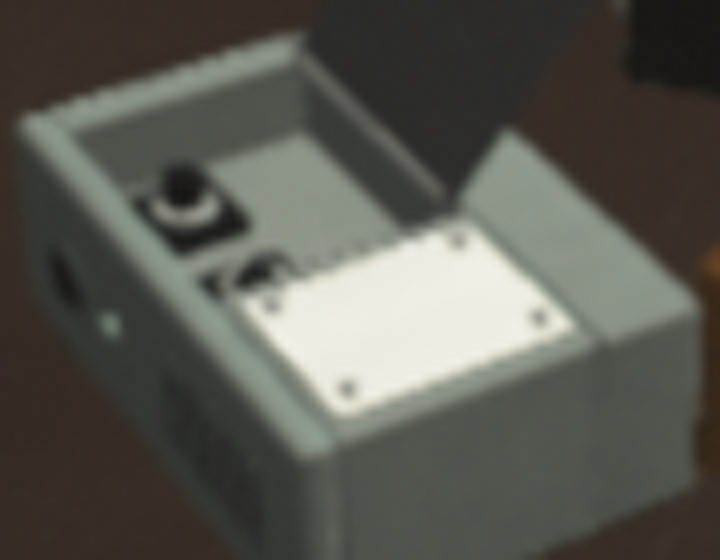

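Request:
{"name": "apply_moves", "arguments": {"series": "0 0 0 0 -0.0227 -0.032 0; 0 0 0 0.04 -0.0227 -0.032 0; 0 0 0 0.09 -0.0227 -0.032 0; 0 0 0 0.14 -0.0227 -0.032 0; 0 0 0 0.17 -0.0227 -0.032 0; 0 0 0 0.175 -0.0227 -0.032 0; 0 0 0 0.175 -0.0227 -0.032 0; 0 0 0 0.175 -0.0227 -0.032 0"}}

```text
clock: 10.0
tcp_pos: [0.4684, 0.1087, 0.0762]
orientation: [2.165, 0.125, -2.16]
contact_force: [-0.1, -0.6, 0.4]
grip_width: 0.0
```

```bash
python3 - <<'E'
from h import *
o=get_obs();print(o['tcp_pos'],o['clock'],o['contact_force'],totool([.4672,.1083,.056]))
im=grab_frame('side');cv2.imwrite('pics/s5.png',cv2.resize(im[170:270,230:340],None,fx=7,fy=7,interpolation=cv2.INTER_CUBIC)[:600])
E
```

```text
[0.46840446 0.10869441 0.07621042] 10.0 [-0.08715922 -0.56526797  0.44664061] [0.02020691 0.00026004 0.00129628]
```

View pics/s5.png

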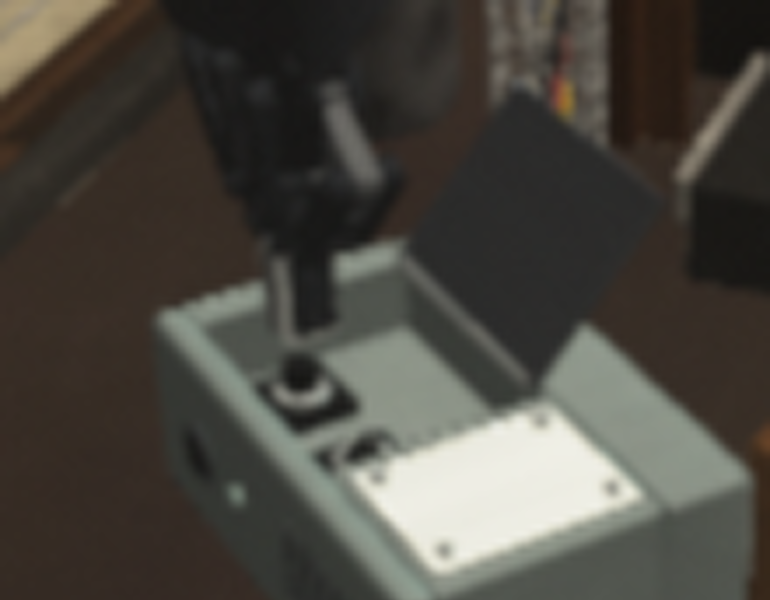

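Request:
{"name": "apply_moves", "arguments": {"series": "0 0 0 0.005 0 0.001 0; 0 0 0 0.01 0 0.001 0; 0 0 0 0.014 0 0.001 0; 0 0 0 0.018 0 0.001 0; 0 0 0 0.0185 0 0.001 0; 0 0 0 0.0185 0 0.001 0"}}

```text
clock: 10.8
tcp_pos: [0.4662, 0.1083, 0.0562]
orientation: [2.162, 0.124, -2.162]
contact_force: [0.5, 0.3, -0.0]
grip_width: -0.0
```

Request:
{"name": "apply_moves", "arguments": {"series": "0 0 0 0.001 0 0 0; 0 0 0 0.0015 0 0 0; 0 0 0 0.0015 0 0 0"}}

```text
clock: 11.18
tcp_pos: [0.4663, 0.1083, 0.0559]
orientation: [2.162, 0.124, -2.162]
contact_force: [-5.7, -2.0, 17.6]
grip_width: -0.0
```

Force rose to 17.6 N at z = 0.0559, so the button is on its hard stop. Drawing back.

Request:
{"name": "apply_moves", "arguments": {"series": "0 0 0 -0.02 0 0 0; 0 0 0 -0.06 0 0 0; 0 0 0 -0.11 0 0.01 0; 0 0 0 -0.16 0 0.03 0; 0 0 0 -0.19 0 0.03 0; 0 0 0 -0.19 0 0.03 0; 0 0 0 -0.19 0 0.03 0; 0 0 0 -0.19 0 0.03 0"}}

```text
clock: 12.18
tcp_pos: [0.4357, 0.1046, 0.2435]
orientation: [2.159, 0.124, -2.165]
contact_force: [-0.0, 0.1, 0.2]
grip_width: -0.0001
```

```bash
python3 - <<'E'
from h import *
o=get_obs();print(o['tcp_pos'],o['clock'],o['contact_force'])
im=grab_frame('side');cv2.imwrite('pics/s6.png',cv2.resize(im[200:270,250:340],None,fx=8,fy=8,interpolation=cv2.INTER_CUBIC))
im=grab_frame('wrist');cv2.imwrite('pics/w6.png',im)
E
```

```text
[0.43574516 0.1045785  0.24349251] 12.175 [-0.01459529  0.06002564  0.19188125]
```

View pics/s6.png

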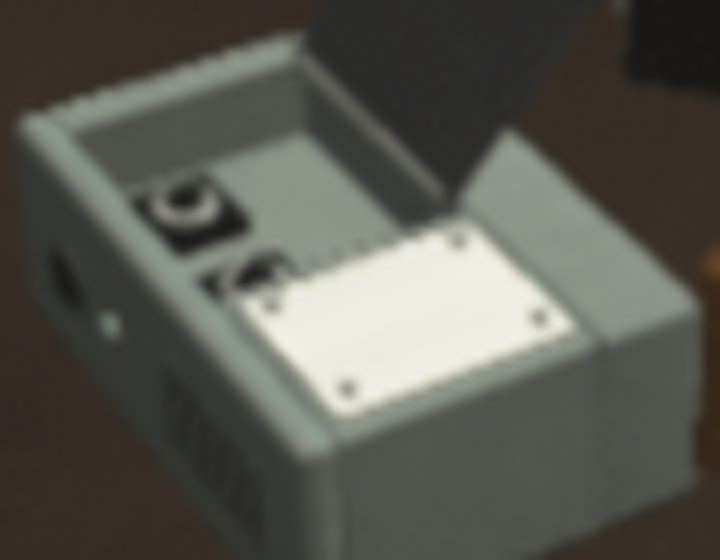

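View pics/w6.png

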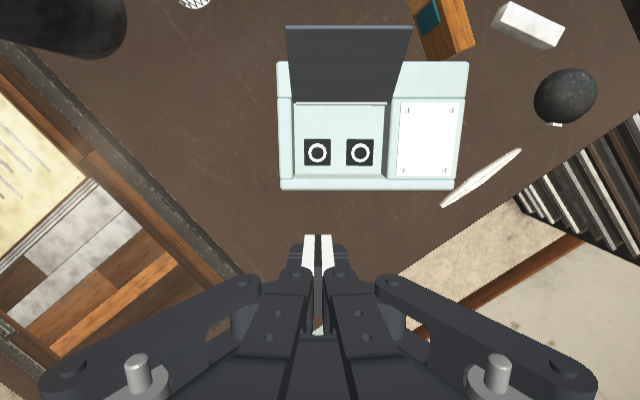

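The cap at about side zoom (180,195) now sits low in its collar like its neighbour, and the hatch is still open. Nothing on the table has moved and the hand is clear, so I'm handing in.

```bash
python3 -c "
from bench import *
print(hand_in())"
```

```text
the job is handed in; nothing more can be done
None
```

The tripped breaker is reset and the hatch is standing open. I handed the job in at about 12.3 s on the robot's clock, well under the 48 s limit.

- **Hatch:** I pressed the disc once with the closed fingertips, down to its stop at about 6.5 mm with 10 N, and let go. The hatch swung fully open, and my hand stayed off the unit for more than 3 s while it held open.
- **Button:** The left (+y) breaker was the tripped one. I pressed its button home until it hit the stop, at z = 0.0559 m against the 0.056 m expected and with 17.6 N, then drew back.
- **Last checks:** The side picture shows the cap level with its neighbour and the hatch still open, and the loose objects in view look unmoved. The contact force was about 0.2 N, with the hand roughly 0.17 m above the unit.

No check failed. The two camera views agreed on the disc's position to within about 1 mm. The button's measured position was about 1 mm off the one worked out from the disc, so I went by the measured one.

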